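Pull the snap cap off the fixture pin

ROBOT

A 6-joint arm with a two-finger parallel gripper is mounted at the origin on the work surface. World frame = base frame: x ahead of the robot, y to its left, z up, the work surface at z = 0. Lengths are in m, angles in rad, forces in N, time in s.
With the tool pointing down it reaches from about 0.3 to 0.775 m from the base axis. Payload 14.6 kg.
Tool frame: the origin (TCP) lies on the centre line of the jaws, within the pads' length; the fingertips stand 25 mm ahead of it and the grasp point (between the pads) lies 6 mm ahead of it (ctrl.tip_reach is the distance from the TCP to the fingertips, in m); z points along the fingers, y is the line along which they close (so a half turn about z gives the same grasp; the last joint's range is limited). The gripper opens to 94 mm and grips with 3 to 60 N. Pads are 16 mm wide; open, the fingers measure 119 mm over their backs; the gripper's body (75 mm by 177 mm) begins 78 mm behind the grasp point.
Start: joints at [1.246, 0.3, 1.521, -0, 1.321, -0.067], TCP at [0.14, 0.532, 0.23] pointing down, gripper open.
Joint ranges: [-3.03, 3.03], [-0.79, 2.21], [0.23, 2.52], [-1.04, 4.18], [0, 3.07], [-2.55, 2.55]. Speed limits (rad/s): [2.22, 2.22, 2.57, 3.14, 3.14, 3.14].

INTERFACE

Orientations are given as [roll, pitch, yaw] about the fixed x, y, z axes, in that order (R = Rz(yaw) Ry(pitch) Rx(roll)).
In Python, from station import ctrl gives the robot as it stands. The module is installed in compiled form; this text tells all that it offers.
- The arm moves only by the tool apply_moves, never from a script. Its argument "deltas" is a list of rows, each a list of 7 numbers: the closure in counts, from 0 (fully open) to 255 (shut), then the shift along the world's x, y, z in cm, then the turn, a rotation vector about the world's x, y, z in rad. In form: [[jaw, tx, ty, tz, ax, ay, az], ...]. A call has 1 to 10 rows; each row shifts and turns the commanded pose from where the row before left it; what a row does not reach is not made up. A row lasts 1/10 s, in which the tool goes at most 50 mm and 8.59 degrees, less where a joint would pass 70% of its speed; a pose out of reach is approached as far as the arm can. A call with a gripper value outside its range is refused whole. The fingers move at their own pace and stop on an object; "grip_force" is the grip in N (left out, the last holds). Time passes only in rows, so rows that do not move let the fingers close. It gives the time, the measured TCP pose, the force, the opening and the grip force at its end, in the units of the state.
- ctrl.get_obs(): the state, without advancing time (a new reading comes with each control period).
- ctrl.camera(name): name is "side" or "top"; returns a dict with "img" (384x512x3 uint8, red, green, blue), "K" (3x3 intrinsics, pixels), "k1" (the pictures are not rectified: a ray, as slopes to the right and down, at radius r is drawn at 1 + k1 r^2 times it, then the intrinsics apply), "pose" (4x4, takes a point from camera to world coordinates). Camera axes: x right, y up, looking along -z (the intrinsics and any distortion apply to the point x, -y, -z); pixel columns grow to the right and rows downward; lengths in m; the calibration is good to about 2 mm. A picture is of the moment at which its call begins. There is no depth.
- ctrl.hand_in(): hands the job in; it is judged then, once.
The state is a dict: "time_s": time; "qpos": joint angles; "joint_vel": joint speeds; "tau": joint torques, N m; "ee_pos": TCP position; "eef_rot": TCP orientation; "force": force on the tool from outside, world axes, zero at the start; "moment": the same for the moment, N m; "grip_width": finger opening in m; "grip_force": force on a finger pad.
Only numpy, scipy, OpenCV 4.12 (cv2) and the standard library are available. Lean on these libraries where they do the work, as an engineer would, in place of code of your own. Each camera call takes 0.05 s, during which the arm holds its last target. There are 200 camera calls.

TASK

Take the fork puller from its rack, slide its fork fully into the groove of the black spool-shaped snap cap on the cam fixture and pull the cap straight up off its pin, gently and without touching the cap with the gripper. The fork's height on the puller is set differently each time, so feel for it before hooking. Set the cap down gently, upright, in the empty bay of the bit tray, then hang the puller back on its rack and leave everything else as it is.

Things in the scene. Friction and masses are not known exactly. Their poses are not given: they have to be found in the camera images.
- fixture: Fixed aluminium plate 230 x 160 x 20 mm (x -40 to +190, y +-80) with a capped pin near its robot side; behind it (+x) a grey mesh skull shell, 84 mm high, centred at x = 118, held between a jaw and a cam block with a red lever. Origin on the bench below the pin's axis; +x from pin to shell, z up. Short of x = 50 only the seat and cap stand above the flat plate.
- seat (a point): Centre of the cap's seat, on the pin's axis, 30 mm above the bench: the top of a round steel boss 38 mm across and 10 mm high. The pin (18 mm across) stands 16 mm above it inside the cap. z up.
- cap: Black spool-shaped plastic cap, 33.5 mm high, about 40 g. Origin: centre of its underside, z up. Hollow skirt 34 mm across, 0 to 20 mm; neck (groove) 17 mm across, 20 to 27.5 mm; rim 34 mm across above. Sprung balls in the pin hold it: a straight upward pull of about 10 to 15 N frees it within 4 mm of lift; it clears the pin after 16 mm.
- puller: Steel fork puller, about 280 g, hung upright on its rack; seen from the side a C open to +x. Origin on the handle's axis, at the underside of its top plate (82 x 64 x 6 mm: x -52 to +30, y +-32, z 0 to 6). x points along the fork's tines to their tips, z up. The fork hangs level below the plate on the stem (see stem).
- handle (a point): Middle of the puller's handle where to grip it, 34 mm above the puller's origin; axes as the puller's. The handle is an upright black block 24 (x) x 16 (y) x 44 mm, z 6 to 50 mm above the origin; grip it from above across its 16 mm, fingers closing along y.
- stem (a point): Where the 8 x 12 mm stem passes the plate, at x -40, z 6 mm of the puller. It carries the fork: 4 mm thick, x -46 to +17, y +-18, slot 22 mm wide open to +x, its flat end at x = -8.5: home on the cap's neck, the cap is below the handle. The fork's underside is 50 to 74 mm below the puller's origin, set anew each start, not reported, firm in use; find it by touching the bench (height 0).
- rack: Fixed rack. Origin on the bench below the handle of the hung puller, x along its rails, z up. Base x -70 to +50, y +-43, 10 mm high. Two rails, x -53 to +33, inner faces at y +-24, tops 95 mm high, on posts. The puller's plate lies on the rails, stem and fork hanging between them: its origin then is 95 mm above this one, x axes alike. It lifts straight up, fork clear of the rails after 79 mm.
- tray: Fixed yellow plastic bit tray 150 (x) x 140 (y) x 18 mm, walls and divider 4 mm, divider across the middle (along y). Origin at the centre of its underside, z up. The bay on its -x side is empty; the +x bay holds steel bits.
- bay (a point): Centre of the floor of the tray's empty bay, 4 mm above the bench; the bay is 69 mm along the tray's x and 132 mm along its y, its walls 14 mm high above this floor.
- square: Bystander: loose steel square lying flat, blade 150 x 24 x 4 mm, stock 100 mm long and 14 mm high. Origin under the middle of the blade.
- plate_a: Bystander: loose translucent green resin wrist plate 85 x 45 x 13 mm lying flat. Origin under its centre.
- plate_b: Bystander: a second one, the same.
Mind the look-alikes: they are no part of the job. Leave any turquoise or yellow look-alike of the puller alone.

How it is judged:
On the way, in this order (a step that is already met when the one before it is completed fails the run):
1. the fork is in the groove, home against the neck (cap straight below the handle within 3.5 mm), the cap still seated (x of cap in the frame of puller between -0.0035 and 0.0035 m and y of cap in the frame of puller between -0.0035 and 0.0035 m and z of cap in the frame of puller between -0.1 and -0.066 m and distance between cap and seat below 0.004 m), for 0.1 s.
2. the cap has been pulled straight up off the pin by the puller: more than 18 mm above its seat, within 8 mm of the pin's axis, upright, carried by the puller (z of cap in the frame of seat above 0.018 m and horizontal distance between cap and seat below 0.008 m and angle between cap's own z axis and vertical below 0.25 rad and contact force between puller and cap above 0.05 N), for 0.05 s.
3. the cap stands in the tray's empty bay and the puller no longer touches it (x of cap in the frame of bay between -0.022 and 0.022 m and y of cap in the frame of bay between -0.053 and 0.053 m and z of cap in the frame of bay below 0.004 m and angle between cap's own z axis and vertical below 0.15 rad and contact force between puller and cap below 0.02 N), for 0.2 s.
At the end, for the whole second after the job is handed in: The cap stands upright (within 0.15 rad) and still on the floor of the tray's empty bay; the puller hangs still and level on its rack (origin 95 mm +-4 mm above the rack's origin, within 15 mm of it sideways, tilt under 0.06 rad), released (x of cap in the frame of bay between -0.022 and 0.022 m and y of cap in the frame of bay between -0.053 and 0.053 m and z of cap in the frame of bay below 0.004 m and angle between cap's own z axis and vertical below 0.15 rad and linear speed of each of cap, puller below 0.02 m/s and z of puller in the frame of rack between 0.091 and 0.099 m and horizontal distance between puller and rack below 0.015 m and angle between puller's own z axis and vertical below 0.06 rad); the robot touches nothing.
It fails at once if the gripper or arm touches the cap (contact force between any of the fingers, the arm and cap above 0.3 N).
It fails at once if the puller loads the cap or the fixture with more than 25 N (contact force between puller and cap above 25 N or contact force between puller and fixture above 25 N).
It fails at once if the gripper or arm hits the fixture (contact force between any of the fingers, the arm and fixture above 5 N).
It fails at once if the cap is dropped or pressed into the tray with more than 20 N (contact force between cap and tray above 20 N).
It fails at once if a bystander is moved more than 15 mm (distance of any of square, plate_a, plate_b from where it was at the start of the episode above 0.015 m).
It also fails if it takes over 72 s, if anything falls off the work surface, if the arm or the gripper's body presses on something with over 40 N, if the wrist force passes 120 N, or if a joint passes its speed limit or range.

## Working session

There is one attempt and no reset: what is moved stays moved. The work goes in short steps, Python scripts to look and compute and a tool call to move; the robot and the scene stay as the last step left them, time stands still between calls to the robot, and variables do not carry over. Pictures are saved under pics/ and viewed, at most 13 in all, crops included, and the job is handed in when it is done.

Besides the shell and the picture viewer there is one more tool, called after "Emit:" by a JSON object that holds its "api" and its "payload". apply_moves: Moves the arm, as the interface text tells. Its arguments: {"type":"object","properties":{"deltas":{"type":"array"},"grip_force":{"type":"number"}},"required":["deltas"]}

```bash
mkdir -p pics
cat > h.py <<'E'
import numpy as np, cv2
from station import ctrl
def shot(n,f):
    c=ctrl.camera(n); cv2.imwrite(f,c["img"][:,:,::-1]); np.savez(f+'.npz',**c); return c
def load(f): return dict(np.load(f+'.npz'))
def ray(c,u,v):
    K=c["K"]; d=np.array([[-0]]); k1=float(c["k1"])
    xd=(u-K[0,2])/K[0,0]; yd=(v-K[1,2])/K[1,1]
    x,y=cv2.undistortPoints(np.array([[[u,v]]],float),K,np.array([k1,0,0,0.]))[0,0]
    P=c["pose"]; d=P[:3,:3]@np.array([x,-y,-1]); return P[:3,3],d
def onz(c,u,v,z):
    o,d=ray(c,u,v); return o+d*(z-o[2])/d[2]
def proj(c,p):
    P=c["pose"]; q=P[:3,:3].T@(np.array(p)-P[:3,3]); x,y=q[0]/-q[2],-q[1]/-q[2]
    s=1+float(c["k1"])*(x*x+y*y); K=c["K"]; return np.array([K[0,0]*x*s+K[0,2],K[1,1]*y*s+K[1,2]])
E
python3 - <<'E'
from h import *
for n in("top","side"):
    c=shot(n,f"pics/{n}0.png"); print(n,c["K"].round(1).tolist(),c["k1"],c["pose"].round(3).tolist())
a=[cv2.imread(f"pics/{n}0.png") for n in("top","side")]
cv2.imwrite("pics/t0.png",cv2.resize(a[0],(800,600),interpolation=2)); cv2.imwrite("pics/s0.png",cv2.resize(a[1],(800,600),interpolation=2))
print(ctrl.get_obs(),ctrl.tip_reach)
E
```

```text
top [[474.8, 0.0, 261.4], [0.0, 474.8, 192.1], [0.0, 0.0, 1.0]] -0.07814901800431509 [[-0.008, 0.987, -0.162, 0.308], [-1.0, -0.008, -0.002, 0.029], [-0.004, 0.162, 0.987, 1.481], [0.0, 0.0, 0.0, 1.0]]
side [[381.7, 0.0, 253.4], [0.0, 381.7, 192.0], [0.0, 0.0, 1.0]] 0.034935643338101494 [[0.986, 0.127, -0.112, 0.396], [-0.168, 0.673, -0.72, -0.739], [-0.016, 0.729, 0.685, 0.863], [0.0, 0.0, 0.0, 1.0]]
{'time_s': 0.1, 'qpos': array([ 1.24635910e+00,  3.00410594e-01,  1.52152743e+00, -6.14739826e-05,
        1.32068679e+00, -6.65830392e-02]), 'joint_vel': array([ 0.00010467, -0.00252668, -0.00084481,  0.00068293,  0.00224909,
       -0.0002119 ]), 'tau': array([ 1.49203202e-03, -5.32650518e+01, -3.53277290e+01,  7.09851924e-02,
        2.36029259e-02, -2.73149175e-05]), 'ee_pos': array([0.14019394, 0.53161385, 0.2299422 ]), 'eef_rot': array([-3.14055881e+00, -9.26030369e-06,  2.88375370e+00]), 'force': array([0.59284276, 0.5575495 , 0.63591085]), 'moment': array([-0.0118651 , -0.00445291, -0.04411327]), 'grip_force': 0.0, 'grip_width': 0.09436294990970351} 0.025
```

View pics/t0.png

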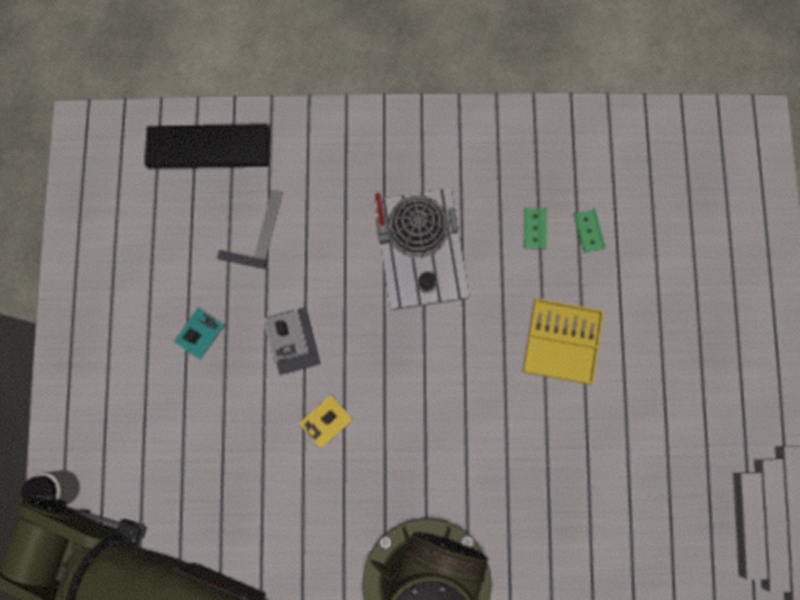

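View pics/s0.png

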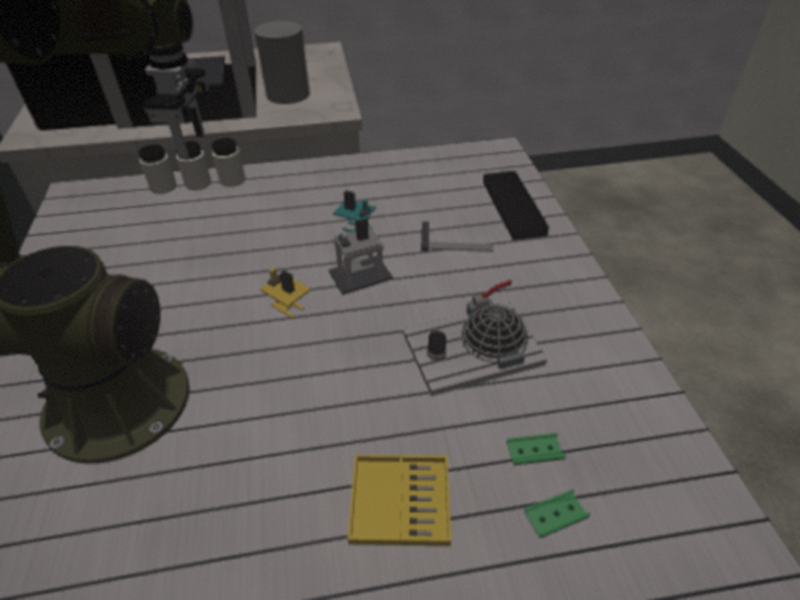

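Top view (up = world +x): there are three puller-like things, turquoise (200,332), yellow (325,420) and steel grey (290,340). Only the grey one hangs on a rack and isn't a turquoise or yellow look-alike, so it is the one meant. The cap is at (427,282), the tray at (563,342), with its empty bay towards the robot. I'll confirm the puller in an enlarged crop.

Run:
```python
from h import *
t=cv2.imread("pics/top0.png"); s=cv2.imread("pics/side0.png")
def cr(i,x,y,w,h): return cv2.resize(i[y:y+h,x:x+w],(400,300),interpolation=cv2.INTER_NEAREST)
a=cr(t,160,190,56,42); b=cr(s,200,130,56,42)
c=cr(t,238,115,72,54); d=cr(t,328,185,64,48)
cv2.imwrite("pics/crop.png",np.vstack([np.hstack([a,b]),np.hstack([c,d])]))
```

```text
(no output)
```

View pics/crop.png

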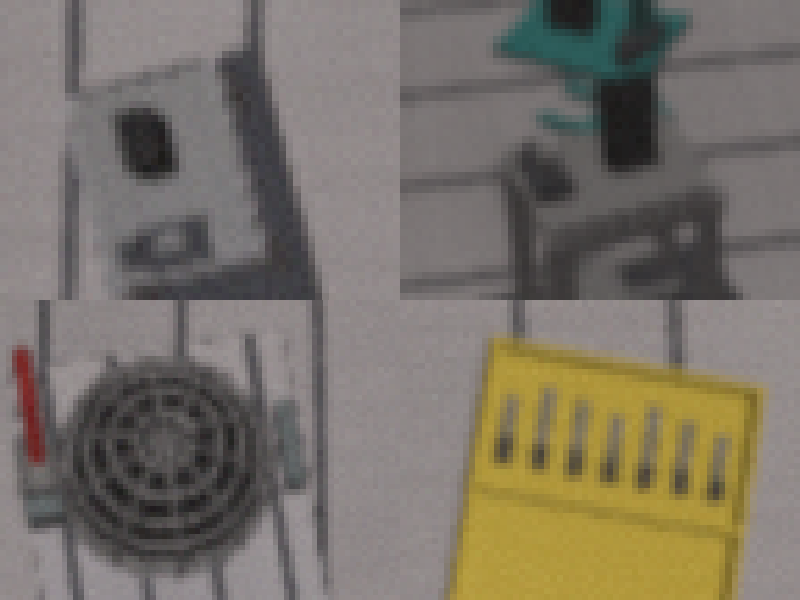

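The crop confirms it: a steel puller with a black handle at about (181,210) in raw top pixels, hanging on the grey rack. The turquoise one stands behind it.

Run:
```python
from h import *
T=load("pics/top0.png");S=load("pics/side0.png")
def blob(c,box,f):
    x,y,w,h=box; i=c["img"][y:y+h,x:x+w].astype(int); m=f(i).astype(np.uint8)
    n,l,st,ce=cv2.connectedComponentsWithStats(m); k=1+np.argmax(st[1:,4]); 
    pts=np.argwhere(l==k)[:,::-1]+[x,y]; return pts
dark=lambda i:i.sum(2)<150
for nm,c,b in(("handT",T,(172,200,20,24)),("handS",S,(224,138,16,18)),("capT",T,(264,170,20,20)),("capS",S,(272,208,18,20))):
    p=blob(c,b,dark); print(nm,len(p),p.mean(0),p.min(0),p.max(0))
p=blob(T,(172,200,20,24),dark).mean(0); print("hand@.145",onz(T,*p,.145))
p=blob(T,(264,170,20,20),dark).mean(0); print("cap@.0635",onz(T,*p,.0635))
print("skull",[onz(T,267.3,144.7,z).round(4) for z in(.03,.06,.1)])
yl=lambda i:(i[...,0]-i[...,2]>60)
p=blob(T,(328,185,64,64),yl); w=np.array([onz(T,*q,.018)[:2] for q in p]);r=cv2.minAreaRect((w*1000).astype(np.float32));print("tray",r,cv2.boxPoints(r))
print("stemhole",onz(T,160+165/7.14,190+242/7.14,.101), onz(T,160+145/7.14,190+245/7.14,.101))
# plate corners guess (crop a) TL,TR,BR,BL
for u,v in((75,95),(215,62),(262,262),(112,285)): print("pc",onz(T,160+u/7.14,190+v/7.14,.101).round(4))
# fixture corners
for u,v in((388,308),(468,297),(452,188)): print("fx",onz(T,u/1.5625,v/1.5625,.02).round(4))
```

```text
handT 44 [180.13636364 209.59090909] [177 206] [183 213]
handS 89 [231.20224719 146.3258427 ] [227 140] [235 153]
capT 80 [273.0625 179.475 ] [269 175] [278 185]
capS 137 [279.23357664 219.40145985] [274 212] [284 226]
hand@.145 [0.47872505 0.26350849 0.145     ]
cap@.0635 [ 0.57920551 -0.00342408  0.0635    ]
skull [array([0.6973, 0.0127, 0.03  ]), array([0.6893, 0.013 , 0.06  ]), array([0.6785, 0.0134, 0.1   ])]
tray ((464.7196350097656, -274.56463623046875), (139.68777465820312, 149.73483276367188), 78.7663345336914) [[ 377.6803  -328.4854 ]
 [ 524.5463  -357.65533]
 [ 551.759   -220.64386]
 [ 404.89294 -191.47394]]
stemhole [0.44217203 0.26171055 0.101     ] [0.44099059 0.26991556 0.101     ]
pc [0.5032 0.3001 0.101 ]
pc [0.5165 0.2423 0.101 ]
pc [0.4337 0.2218 0.101 ]
pc [0.4247 0.2832 0.101 ]
fx [0.5323 0.0733 0.02  ]
fx [ 0.5532 -0.0866  0.02  ]
fx [ 0.7801 -0.0587  0.02  ]
```

Run:
```python
from h import *
T=load("pics/top0.png");S=load("pics/side0.png")
def tri(a,b):
    o1,d1=ray(T,*a);o2,d2=ray(S,*b); d1/=np.linalg.norm(d1);d2/=np.linalg.norm(d2)
    M=np.stack([d1,-d2],1); t=np.linalg.lstsq(M,o2-o1,rcond=None)[0]; A=o1+t[0]*d1;B=o2+t[1]*d2; return ((A+B)/2).round(4),np.linalg.norm(A-B).round(4)
print(tri((180.1,209.6),(231.2,146.3)),tri((273.06,179.5),(279.2,219.4)))
for p in((.4795,.264,.145),(.4795,.264,.101),(.581,-.002,.0635),(.581,-.002,.03)): print(p,proj(T,p).round(1),proj(S,p).round(1))
```

```text
(array([0.4821, 0.2678, 0.1215]), np.float64(0.0007)) (array([ 0.5839, -0.0039,  0.0411]), np.float64(0.001))
(0.4795, 0.264, 0.145) [180.  209.3] [230.  141.1]
(0.4795, 0.264, 0.101) [182.6 211.2] [230.8 152.1]
(0.581, -0.002, 0.0635) [272.6 178.9] [278.1 213.8]
(0.581, -0.002, 0.03) [272.4 180.9] [277.8 221.7]
```

Emit:
{"api": "apply_moves", "payload": {"deltas": [[0, 2.83, -2.23, 0, 0, 0, 0.04], [0, 2.83, -2.23, 0, 0, 0, 0.04], [0, 2.83, -2.23, 0, 0, 0, 0.04], [0, 2.83, -2.23, 0, 0, 0, 0.04], [0, 2.83, -2.23, 0, 0, 0, 0.04], [0, 2.83, -2.23, 0, 0, 0, 0.04], [0, 2.83, -2.23, 0, 0, 0, 0.04], [0, 2.83, -2.23, 0, 0, 0, 0.04], [0, 2.83, -2.23, 0, 0, 0, 0.04], [0, 2.83, -2.23, 0, 0, 0, 0.04]]}}

```text
time_s: 1.1
ee_pos: [0.4241, 0.3077, 0.2302]
eef_rot: [-3.141, -0.0, -2.998]
force: [0.3, -0.7, 0.2]
grip_width: 0.0942
grip_force: 0.0
```

Emit:
{"api": "apply_moves", "payload": {"deltas": [[0, 2.83, -2.23, 0, 0, 0, 0.04], [0, 2.83, -2.23, 0, 0, 0, 0.045], [0, 0, 0, 0, 0, 0, 0], [0, 0, 0, 0, 0, 0, 0]]}}

```text
time_s: 1.5
ee_pos: [0.4799, 0.2639, 0.2299]
eef_rot: [-3.142, -0.001, -2.916]
force: [0.1, 0.7, 0.3]
grip_width: 0.094
grip_force: 0.0
```

Emit:
{"api": "apply_moves", "payload": {"deltas": [[0, 0, 0, -2.5, 0, 0, 0], [0, 0, 0, -2.5, 0, 0, 0], [0, 0, 0, -2.5, 0, 0, 0], [0, 0, 0, -2, 0, 0, 0], [0, 0, 0, 0, 0, 0, 0]]}}

```text
time_s: 2.0
ee_pos: [0.4779, 0.2645, 0.1331]
eef_rot: [-3.141, -0.004, -2.914]
force: [0.3, 0.3, 0.3]
grip_width: 0.0941
grip_force: 0.0
```

Run:
```python
from h import *
s=shot("side","pics/s1.png"); i=cv2.imread("pics/s1.png")[70:220,150:350]
cv2.imwrite("pics/s1c.png",cv2.resize(i,(800,600),interpolation=2)); print(ctrl.get_obs()["force"])
```

```text
[0.71863601 0.8531889  0.8500997 ]
```

View pics/s1c.png

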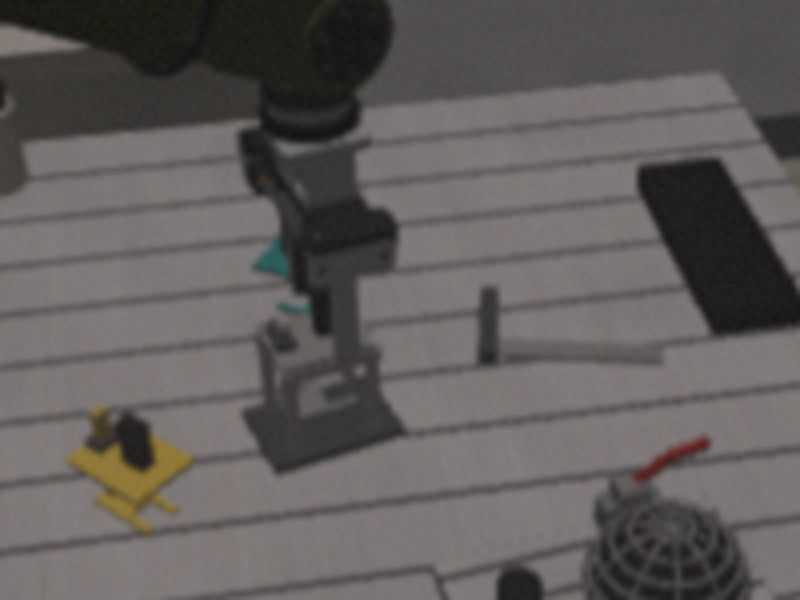

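The fingers straddle the black handle at about (325,310) in the crop and rest on nothing. Closing.

Emit:
{"api": "apply_moves", "payload": {"deltas": [[200, 0, 0, 0, 0, 0, 0], [230, 0, 0, 0, 0, 0, 0], [255, 0, 0, 0, 0, 0, 0], [255, 0, 0, 0, 0, 0, 0], [255, 0, 0, 0, 0, 0, 0], [255, 0, 0, 0, 0, 0, 0], [255, 0, 0, 0, 0, 0, 0]], "grip_force": 50}}

```text
time_s: 2.75
ee_pos: [0.4798, 0.2642, 0.1355]
eef_rot: [3.142, 0.0, -2.915]
force: [0.2, -0.6, -0.2]
grip_width: 0.0411
grip_force: 0.0
```

Emit:
{"api": "apply_moves", "payload": {"deltas": [[255, 0, 0, 0, 0, 0, 0], [255, 0, 0, 0, 0, 0, 0], [255, 0, 0, 0, 0, 0, 0], [255, 0, 0, 0, 0, 0, 0], [255, 0, 0, 0, 0, 0, 0], [255, 0, 0, 0, 0, 0, 0], [255, 0, 0, 0, 0, 0, 0]]}}

```text
time_s: 3.45
ee_pos: [0.4798, 0.2642, 0.1354]
eef_rot: [3.142, 0.0, -2.914]
force: [0.6, 1.8, -0.2]
grip_width: 0.0156
grip_force: 50.0
```

Emit:
{"api": "apply_moves", "payload": {"deltas": [[255, 0, 0, 0.6, 0, 0, 0], [255, 0, 0, 1.4, 0, 0, 0], [255, 0, 0, 2.5, 0, 0, 0], [255, 0, 0, 2.5, 0, 0, 0], [255, 0, 0, 2, 0, 0, 0], [255, 0, 0, 1, 0, 0, 0], [255, 0, 0, 0, 0, 0, 0]]}}

```text
time_s: 4.15
ee_pos: [0.4801, 0.2643, 0.237]
eef_rot: [3.141, 0.002, -2.914]
force: [0.4, 0.3, -2.9]
grip_width: 0.0158
grip_force: 50.0
```

Emit:
{"api": "apply_moves", "payload": {"deltas": [[255, -0.4, -2.0, 0, 0, 0, -0.02], [255, -0.4, -3.0, 0, 0, 0, -0.02], [255, -0.4, -3.0, 0, 0, 0, -0.02], [255, -0.4, -3.0, 0, 0, 0, -0.02], [255, -0.4, -2.4, 0, 0, 0, -0.02], [255, 0, 0, -4, 0, 0, 0], [255, 0, 0, -4, 0, 0, 0], [255, 0, 0, -3, 0, 0, 0], [255, 0, 0, -0.7, 0, 0, 0], [255, 0, 0, 0, 0, 0, 0]]}}

```text
time_s: 5.15
ee_pos: [0.4594, 0.1301, 0.1178]
eef_rot: [-3.141, -0.002, -3.014]
force: [-0.1, 1.0, -1.8]
grip_width: 0.0156
grip_force: 50.0
```

Run:
```python
from h import *
shot("side","pics/s2.png");shot("top","pics/t2.png")
a=cv2.resize(cv2.imread("pics/s2.png")[110:260,190:390],(600,450),interpolation=2)
cv2.imwrite("pics/s2c.png",a); print(ctrl.get_obs()["force"],ctrl.get_obs()["ee_pos"])
```

```text
[ 0.13256755 -0.02687015 -2.0022038 ] [0.46042237 0.1303678  0.11965742]
```

View pics/s2c.png

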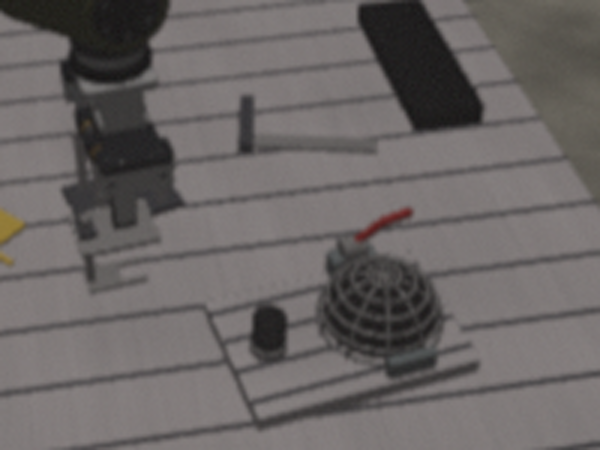

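Emit:
{"api": "apply_moves", "payload": {"deltas": [[255, 0, 0, -0.15, 0, 0, 0], [255, 0, 0, -0.15, 0, 0, 0], [255, 0, 0, -0.1, 0, 0, 0], [255, 0, 0, 0, 0, 0, 0]]}}

```text
time_s: 5.65
ee_pos: [0.4598, 0.1302, 0.1146]
eef_rot: [3.142, 0.0, -3.014]
force: [0.2, -0.8, -2.8]
grip_width: 0.0153
grip_force: 50.0
```

Emit:
{"api": "apply_moves", "payload": {"deltas": [[255, 0, 0, -0.15, 0, 0, 0], [255, 0, 0, -0.15, 0, 0, 0], [255, 0, 0, 0, 0, 0, 0]]}}

```text
time_s: 5.95
ee_pos: [0.4597, 0.1302, 0.1112]
eef_rot: [-3.142, -0.0, -3.014]
force: [-0.2, 0.6, -2.8]
grip_width: 0.0157
grip_force: 50.0
```

Emit:
{"api": "apply_moves", "payload": {"deltas": [[255, 0, 0, -0.15, 0, 0, 0], [255, 0, 0, -0.15, 0, 0, 0], [255, 0, 0, 0, 0, 0, 0]]}}

```text
time_s: 6.25
ee_pos: [0.4597, 0.1302, 0.1082]
eef_rot: [-3.142, -0.0, -3.014]
force: [-0.1, -0.1, -3.0]
grip_width: 0.0155
grip_force: 50.0
```

Emit:
{"api": "apply_moves", "payload": {"deltas": [[255, 0, 0, -0.15, 0, 0, 0], [255, 0, 0, -0.1, 0, 0, 0], [255, 0, 0, 0, 0, 0, 0]]}}

```text
time_s: 6.55
ee_pos: [0.4598, 0.1302, 0.1058]
eef_rot: [-3.142, -0.0, -3.014]
force: [-0.0, -0.5, -3.3]
grip_width: 0.0157
grip_force: 50.0
```

Emit:
{"api": "apply_moves", "payload": {"deltas": [[255, 0, 0, -0.15, 0, 0, 0], [255, 0, 0, -0.1, 0, 0, 0], [255, 0, 0, 0, 0, 0, 0]]}}

```text
time_s: 6.85
ee_pos: [0.4603, 0.1303, 0.105]
eef_rot: [3.142, 0.001, -3.014]
force: [-5.7, -1.7, 19.0]
grip_width: 0.016
grip_force: 50.0
```

Emit:
{"api": "apply_moves", "payload": {"deltas": [[255, 0, 0, 0.1, 0, 0, 0], [255, 0, 0, 0, 0, 0, 0]]}}

```text
time_s: 7.05
ee_pos: [0.4601, 0.1303, 0.1051]
eef_rot: [3.142, 0.001, -3.014]
force: [-1.9, -0.7, 8.2]
grip_width: 0.0158
grip_force: 50.0
```

Emit:
{"api": "apply_moves", "payload": {"deltas": [[255, 0, 0, 0.05, 0, 0, 0], [255, 0, 0, 0, 0, 0, 0]]}}

```text
time_s: 7.25
ee_pos: [0.46, 0.1303, 0.1051]
eef_rot: [3.142, 0.001, -3.014]
force: [-1.0, 0.2, 3.2]
grip_width: 0.0163
grip_force: 50.0
```

Emit:
{"api": "apply_moves", "payload": {"deltas": [[255, 0, 0, 0.05, 0, 0, 0], [255, 0, 0, 0, 0, 0, 0]]}}

```text
time_s: 7.45
ee_pos: [0.4597, 0.1302, 0.1052]
eef_rot: [-3.142, -0.0, -3.014]
force: [-0.2, 0.1, -3.1]
grip_width: 0.0156
grip_force: 50.0
```

Emit:
{"api": "apply_moves", "payload": {"deltas": [[255, 0, 0, 0.05, 0, 0, 0], [255, 0, 0, 0, 0, 0, 0]]}}

```text
time_s: 7.65
ee_pos: [0.4598, 0.1302, 0.1058]
eef_rot: [-3.142, -0.0, -3.014]
force: [0.1, -0.7, -3.8]
grip_width: 0.0158
grip_force: 50.0
```

Run:
```python
from h import *
T0=load("pics/top0.png")
def edges(I,u0,u1,rows):
    out=[]
    for v in rows:
        g=I[v,u0:u1].astype(float); b=(np.median(g[:3])+np.median(g[-3:]))/2; d=np.clip(b-g,0,None)
        m=d.max(); t=m/2; k=np.where(d>t)[0]; a,z=k[0],k[-1]
        l=a-1+(t-d[a-1])/(d[a]-d[a-1]); r=z+(d[z]-t)/(d[z]-d[z+1]); out.append((v,round(u0+l,2),round(u0+r,2),round(u0+(l+r)/2,2)))
    return out
g0=T0["img"].mean(2)
print("handle",edges(g0,172,190,range(206,214)))
print("cap0",edges(g0,262,286,range(175,187)))
fr=[ctrl.camera("top")["img"].mean(2) for _ in range(4)]; g=np.mean(fr,0)
e=edges(g,262,286,range(175,187)); print("cap4",e)
u=np.mean([x[3] for x in e[2:8]]); print(u)
for v in(176,179): print(onz(T0,u,v,.0635))
print("cols",[ (v,round(g[v,270:277].mean(),0)) for v in range(170,192)])
```

```text
handle [(206, np.float64(175.56), np.float64(182.47), np.float64(179.01)), (207, np.float64(175.65), np.float64(182.89), np.float64(179.27)), (208, np.float64(175.91), np.float64(183.29), np.float64(179.6)), (209, np.float64(176.17), np.float64(183.39), np.float64(179.78)), (210, np.float64(176.28), np.float64(183.72), np.float64(180.0)), (211, np.float64(176.79), np.float64(183.82), np.float64(180.31)), (212, np.float64(176.87), np.float64(184.1), np.float64(180.49)), (213, np.float64(177.38), np.float64(184.14), np.float64(180.76))]
cap0 [(175, np.float64(264.95), np.float64(278.71), np.float64(271.83)), (176, np.float64(268.47), np.float64(279.03), np.float64(273.75)), (177, np.float64(265.65), np.float64(278.98), np.float64(272.31)), (178, np.float64(265.57), np.float64(279.26), np.float64(272.42)), (179, np.float64(265.73), np.float64(279.26), np.float64(272.49)), (180, np.float64(265.86), np.float64(279.37), np.float64(272.61)), (181, np.float64(265.99), np.float64(279.34), np.float64(272.66)), (182, np.float64(265.95), np.float64(279.8), np.float64(272.88)), (183, np.float64(2
[... 1018 characters left out ...]
p.float64(281.18), np.float64(273.55))]
272.55833333333334
[ 0.58997993 -0.00201556  0.0635    ]
[ 0.58068747 -0.00190895  0.0635    ]
cols [(170, np.float64(156.0)), (171, np.float64(156.0)), (172, np.float64(155.0)), (173, np.float64(136.0)), (174, np.float64(89.0)), (175, np.float64(53.0)), (176, np.float64(44.0)), (177, np.float64(44.0)), (178, np.float64(44.0)), (179, np.float64(46.0)), (180, np.float64(45.0)), (181, np.float64(46.0)), (182, np.float64(45.0)), (183, np.float64(43.0)), (184, np.float64(50.0)), (185, np.float64(72.0)), (186, np.float64(106.0)), (187, np.float64(138.0)), (188, np.float64(160.0)), (189, np.float64(165.0)), (190, np.float64(164.0)), (191, np.float64(164.0))]
```

Run:
```python
from h import *
c=load("pics/top0.png"); g=(c["img"].mean(2)+load("pics/t2.png")["img"].mean(2))/2
for v in range(174,187): print(v,g[v,262:286].astype(int))
for z in(.0635,): print(onz(c,272.5,173.8,z),onz(c,267.9,178,z),onz(c,279,178,z))
S=load("pics/s2.png"); s=S["img"].mean(2)
for v in range(206,232,2): print(v,s[v,268:292].astype(int))
```

```text
174 [151 147 124  88 105 142 147 132 116  91  75  70  72  83  93  89  83 115
 142 150 153 151 152 154]
175 [151 152 133  89  99 141 140 102  72  53  43  39  40  46  59  62  70 103
 143 153 152 152 155 155]
176 [151 152 136  97  98 132 116  73  44  41  39  38  41  39  41  49  61  95
 144 150 151 153 153 155]
177 [152 154 138 105  89 110  90  49  40  41  40  41  43  38  42  46  57  93
 137 148 152 153 155 155]
178 [152 150 141 108  88  94  68  46  44  43  41  42  43  42  42  43  53  85
 127 148 153 154 156 153]
179 [153 151 142 116  87  85  59  43  45  45  48  42  45  41  40  44  54  84
 124 147 152 156 153 154]
180 [152 153 149 129  91  84  56  42  47  42  43  43  43  41  43  50  64  86
 116 145 151 154 154 156]
181 [151 153 152 135  95  81  57  42  40  46  43  44  46  44  42  49  64  86
 111 145 153 155 154 156]
182 [152 155 154 140  98  79  59  41  42  43  41  44  44  39  44  52  72  78
 102 144 155 156 156 158]
183 [153 156 154 142 106  79  69  56  44  37  42  42  41  44  46  70  88  88
  97 137 151 154 156 158]
184 [155 155 153 142 112  81  75  77  54  44  40  36  44  50  66  93 1
[... 988 characters left out ...]
 123 112  65  32  33  36  38  37  37  34  33  34  33  53
  77  80  84  89  95  98]
220 [125 121 121 120 116  96  55  34  34  33  34  34  34  35  30  29  41  73
 109 117 117 118 118 119]
222 [ 95  85  85  85  84  64  38  34  34  36  36  34  34  34  33  34  42  79
 115 121 121 121 120 121]
224 [105 110 117 120 114  82  55  36  32  31  34  34  32  35  31  31  52  85
 117 121 122 121 122 121]
226 [125 125 126 124 115  85  71  65  58  46  40  39  38  43  48  58  64  88
 116 124 121 119 117 111]
228 [126 126 125 128 125 114  91  68  62  66  61  61  66  65  63  55  65  88
  97  94  85  81  81  80]
230 [127 129 129 128 127 125 118 105  82  73  61  58  59  61  66  75  85  93
  98 101 104 115 116 118]
```

Emit:
{"api": "apply_moves", "payload": {"deltas": [[255, 0, 0, 2.5, 0, 0, 0], [255, 0, 0, 2.6, 0, 0, 0], [255, 0.8, -1.5, 0, 0, 0, 0], [255, 1.4, -2.8, 0, 0, 0, 0], [255, 1.6, -3.0, 0, 0, 0, 0], [255, 1.6, -3.0, 0, 0, 0, 0], [255, 1.2, -2.4, 0, 0, 0, 0], [255, 0.56, -1.21, 0, 0, 0, 0], [255, 0, 0, 0, 0, 0, 0], [255, 0, 0, 0, 0, 0, 0]]}}

```text
time_s: 8.85
ee_pos: [0.531, -0.0083, 0.1568]
eef_rot: [3.141, -0.001, -3.014]
force: [-0.0, 0.1, -2.9]
grip_width: 0.0161
grip_force: 50.0
```

Run:
```python
from h import *
shot("side","pics/s3.png");shot("top","pics/t3.png")
a=cv2.resize(cv2.imread("pics/s3.png")[160:250,220:340],(800,600),interpolation=2)
cv2.imwrite("pics/s3c.png",a); o=ctrl.get_obs();print(o["force"],o["ee_pos"])
```

```text
[ 0.76294679 -0.30913895 -1.35354888] [ 0.53106373 -0.00787418  0.156965  ]
```

View pics/s3c.png

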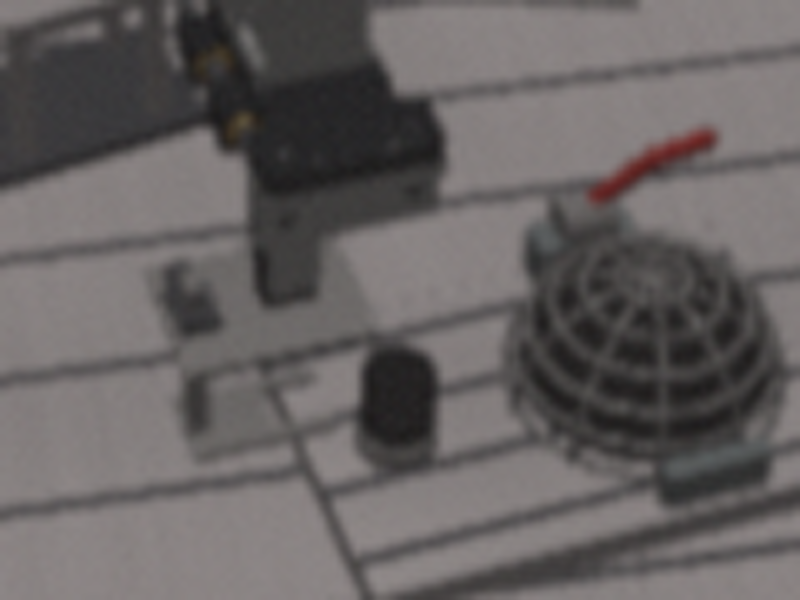

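Emit:
{"api": "apply_moves", "payload": {"deltas": [[255, 0.8, 0.1, 0, 0, 0, 0], [255, 0.4, 0.05, 0, 0, 0, 0], [255, 0.3, 0.04, 0, 0, 0, 0], [255, 0.2, 0.025, 0, 0, 0, 0], [255, 0, 0, 0, 0, 0, 0]]}}

```text
time_s: 9.45
ee_pos: [0.5486, -0.0066, 0.1569]
eef_rot: [3.142, -0.0, -3.014]
force: [-0.4, -0.7, -2.6]
grip_width: 0.0156
grip_force: 50.0
```

Emit:
{"api": "apply_moves", "payload": {"deltas": [[255, 0.2, 0.025, 0, 0, 0, 0], [255, 0.2, 0.025, 0, 0, 0, 0], [255, 0, 0, 0, 0, 0, 0]]}}

```text
time_s: 9.75
ee_pos: [0.5526, -0.0062, 0.157]
eef_rot: [-3.142, 0.0, -3.014]
force: [-0.4, 0.9, -2.3]
grip_width: 0.0157
grip_force: 50.0
```

Emit:
{"api": "apply_moves", "payload": {"deltas": [[255, 0.15, 0.02, 0, 0, 0, 0], [255, 0.1, 0.01, 0, 0, 0, 0], [255, 0, 0, 0, 0, 0, 0]]}}

```text
time_s: 10.05
ee_pos: [0.555, -0.0059, 0.1569]
eef_rot: [-3.142, 0.0, -3.014]
force: [-0.1, 0.2, -3.2]
grip_width: 0.0157
grip_force: 50.0
```

Emit:
{"api": "apply_moves", "payload": {"deltas": [[255, 0.15, 0.02, 0, 0, 0, 0], [255, 0.15, 0.02, 0, 0, 0, 0], [255, 0, 0, 0, 0, 0, 0]]}}

```text
time_s: 10.35
ee_pos: [0.5581, -0.0055, 0.1569]
eef_rot: [-3.142, -0.0, -3.014]
force: [-0.6, 0.6, -3.1]
grip_width: 0.0158
grip_force: 50.0
```

Emit:
{"api": "apply_moves", "payload": {"deltas": [[255, 0.15, 0.02, 0, 0, 0, 0], [255, 0.1, 0.01, 0, 0, 0, 0], [255, 0, 0, 0, 0, 0, 0]]}}

```text
time_s: 10.65
ee_pos: [0.5605, -0.0052, 0.1569]
eef_rot: [-3.142, -0.0, -3.014]
force: [0.2, 0.5, -2.7]
grip_width: 0.0155
grip_force: 50.0
```

Emit:
{"api": "apply_moves", "payload": {"deltas": [[255, 0.15, 0.02, 0, 0, 0, 0], [255, 0.15, 0.02, 0, 0, 0, 0], [255, 0, 0, 0, 0, 0, 0]]}}

```text
time_s: 10.95
ee_pos: [0.5636, -0.0049, 0.1569]
eef_rot: [-3.141, 0.0, -3.014]
force: [0.6, -0.8, -2.2]
grip_width: 0.016
grip_force: 50.0
```

Emit:
{"api": "apply_moves", "payload": {"deltas": [[255, 0.15, 0.02, 0, 0, 0, 0], [255, 0.15, 0.02, 0, 0, 0, 0], [255, 0, 0, 0, 0, 0, 0]]}}

```text
time_s: 11.25
ee_pos: [0.5666, -0.0044, 0.157]
eef_rot: [-3.142, 0.0, -3.014]
force: [0.3, -0.7, -2.8]
grip_width: 0.0158
grip_force: 50.0
```

Emit:
{"api": "apply_moves", "payload": {"deltas": [[255, 0.2, 0.025, 0, 0, 0, 0], [255, 0.2, 0.025, 0, 0, 0, 0], [255, 0.1, 0.015, 0, 0, 0, 0], [255, 0, 0, 0, 0, 0, 0]]}}

```text
time_s: 11.65
ee_pos: [0.5716, -0.0037, 0.1569]
eef_rot: [-3.142, 0.0, -3.014]
force: [0.1, -0.9, -3.2]
grip_width: 0.0159
grip_force: 50.0
```

Emit:
{"api": "apply_moves", "payload": {"deltas": [[255, 0.1, 0.01, 0, 0, 0, 0], [255, 0.1, 0.015, 0, 0, 0, 0], [255, 0, 0, 0, 0, 0, 0]]}}

```text
time_s: 11.95
ee_pos: [0.5736, -0.0035, 0.157]
eef_rot: [-3.142, 0.0, -3.014]
force: [-0.1, -0.8, -2.7]
grip_width: 0.0159
grip_force: 50.0
```

Emit:
{"api": "apply_moves", "payload": {"deltas": [[255, 0.1, 0.01, 0, 0, 0, 0], [255, 0.1, 0.015, 0, 0, 0, 0], [255, 0, 0, 0, 0, 0, 0]]}}

```text
time_s: 12.25
ee_pos: [0.5756, -0.0033, 0.157]
eef_rot: [-3.142, 0.0, -3.014]
force: [-1.0, -0.0, -2.7]
grip_width: 0.0158
grip_force: 50.0
```

Emit:
{"api": "apply_moves", "payload": {"deltas": [[255, 0.1, 0.01, 0, 0, 0, 0], [255, 0.05, 0.005, 0, 0, 0, 0], [255, 0, 0, 0, 0, 0, 0]]}}

```text
time_s: 12.55
ee_pos: [0.577, -0.0031, 0.1569]
eef_rot: [3.142, 0.0, -3.014]
force: [0.9, -0.6, -1.4]
grip_width: 0.0154
grip_force: 50.0
```

Emit:
{"api": "apply_moves", "payload": {"deltas": [[255, 0.1, 0.01, 0, 0, 0, 0], [255, 0.05, 0.01, 0, 0, 0, 0], [255, 0, 0, 0, 0, 0, 0]]}}

```text
time_s: 12.85
ee_pos: [0.5785, -0.0029, 0.157]
eef_rot: [-3.142, 0.0, -3.014]
force: [-0.5, 0.1, -3.3]
grip_width: 0.0156
grip_force: 50.0
```

Emit:
{"api": "apply_moves", "payload": {"deltas": [[255, 0.1, 0.01, 0, 0, 0, 0], [255, 0, 0, 0, 0, 0, 0]]}}

```text
time_s: 13.05
ee_pos: [0.5795, -0.0028, 0.1569]
eef_rot: [3.142, 0.0, -3.014]
force: [-0.5, -0.5, -2.4]
grip_width: 0.0154
grip_force: 50.0
```

Emit:
{"api": "apply_moves", "payload": {"deltas": [[255, 0.1, 0.01, 0, 0, 0, 0], [255, 0, 0, 0, 0, 0, 0]]}}

```text
time_s: 13.25
ee_pos: [0.5805, -0.0027, 0.1569]
eef_rot: [3.142, 0.0, -3.014]
force: [-0.0, -0.5, -3.0]
grip_width: 0.0157
grip_force: 50.0
```

Emit:
{"api": "apply_moves", "payload": {"deltas": [[255, 0.08, 0.01, 0, 0, 0, 0], [255, 0, 0, 0, 0, 0, 0]]}}

```text
time_s: 13.45
ee_pos: [0.5813, -0.0026, 0.1569]
eef_rot: [-3.142, 0.0, -3.014]
force: [0.6, -1.5, -2.8]
grip_width: 0.0157
grip_force: 50.0
```

Emit:
{"api": "apply_moves", "payload": {"deltas": [[255, 0.1, 0.01, 0, 0, 0, 0], [255, 0, 0, 0, 0, 0, 0]]}}

```text
time_s: 13.65
ee_pos: [0.5821, -0.0026, 0.1569]
eef_rot: [-3.142, -0.001, -3.014]
force: [-1.3, -1.7, -1.5]
grip_width: 0.0157
grip_force: 50.0
```

Emit:
{"api": "apply_moves", "payload": {"deltas": [[255, 0.08, 0.01, 0, 0, 0, 0], [255, 0, 0, 0, 0, 0, 0]]}}

```text
time_s: 13.85
ee_pos: [0.5827, -0.0025, 0.1568]
eef_rot: [-3.141, -0.001, -3.014]
force: [-3.8, -2.2, -1.1]
grip_width: 0.0154
grip_force: 50.0
```

Emit:
{"api": "apply_moves", "payload": {"deltas": [[255, 0.0, -0.08, 0, 0, 0, 0], [255, 0, 0, 0, 0, 0, 0], [255, 0, 0, 0, 0, 0, 0]]}}

```text
time_s: 14.15
ee_pos: [0.5829, -0.0031, 0.1569]
eef_rot: [3.141, -0.0, -3.014]
force: [-4.8, -0.8, -0.3]
grip_width: 0.0156
grip_force: 50.0
```

Run:
```python
from h import *
print(ctrl.get_obs()["force"])
shot("side","pics/s4.png")
print(ctrl.get_obs()["force"])
a=cv2.resize(cv2.imread("pics/s4.png")[170:245,230:330],(800,600),interpolation=2)
cv2.imwrite("pics/s4c.png",a)
```

```text
[-4.76921659 -0.79880676 -0.34694271]
[-4.8026674  -1.33153931 -0.61673368]
```

View pics/s4c.png

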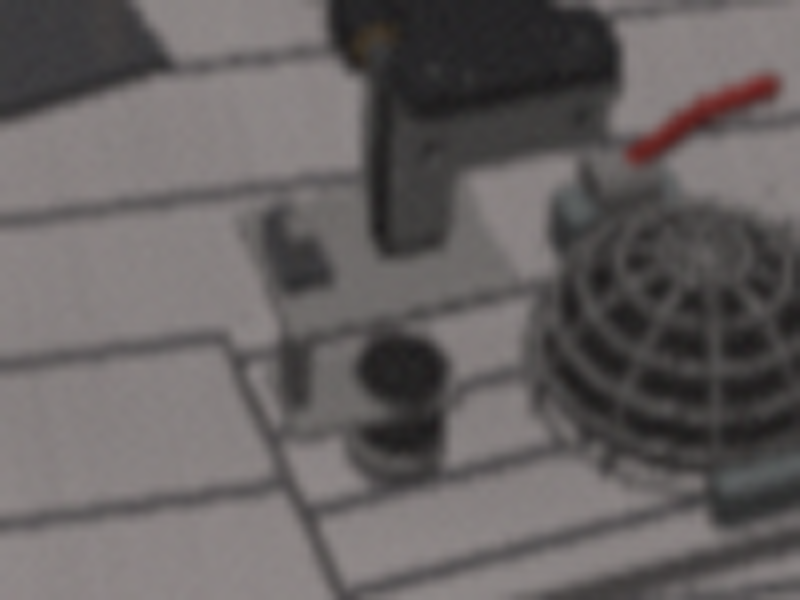

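The fork sits in the groove around the neck at crop (390,408), home against it at about 5 N. Pulling up slowly.

Emit:
{"api": "apply_moves", "payload": {"deltas": [[255, -0.02, 0, 0.08, 0, 0, 0], [255, 0, 0, 0.08, 0, 0, 0], [255, 0, 0, 0.06, 0, 0, 0], [255, 0, 0, 0.06, 0, 0, 0], [255, 0, 0, 0.06, 0, 0, 0], [255, 0, 0, 0, 0, 0, 0]]}}

```text
time_s: 14.8
ee_pos: [0.5826, -0.0033, 0.1601]
eef_rot: [3.141, -0.001, -3.014]
force: [-3.7, 0.1, -6.8]
grip_width: 0.0153
grip_force: 50.0
```

Emit:
{"api": "apply_moves", "payload": {"deltas": [[255, 0, 0, 0.06, 0, 0, 0], [255, 0, 0, 0.06, 0, 0, 0], [255, 0, 0, 0.06, 0, 0, 0], [255, 0, 0, 0.06, 0, 0, 0], [255, 0, 0, 0.06, 0, 0, 0], [255, 0, 0, 0, 0, 0, 0]]}}

```text
time_s: 15.4
ee_pos: [0.5829, -0.0032, 0.1636]
eef_rot: [3.142, 0.0, -3.014]
force: [-4.0, -0.3, -8.7]
grip_width: 0.0158
grip_force: 50.0
```

Emit:
{"api": "apply_moves", "payload": {"deltas": [[255, 0, 0, 0.06, 0, 0, 0], [255, 0, 0, 0.08, 0, 0, 0], [255, 0, 0, 0.1, 0, 0, 0], [255, 0, 0, 0.1, 0, 0, 0], [255, 0, 0, 0.1, 0, 0, 0], [255, 0, 0, 0.1, 0, 0, 0]]}}

```text
time_s: 16.0
ee_pos: [0.5836, -0.0032, 0.1697]
eef_rot: [-3.141, 0.003, -3.014]
force: [0.2, -0.2, -2.6]
grip_width: 0.0158
grip_force: 50.0
```

Emit:
{"api": "apply_moves", "payload": {"deltas": [[255, 0, 0, 0.12, 0, 0, 0], [255, 0, 0, 0.12, 0, 0, 0], [255, 0, 0, 0.12, 0, 0, 0], [255, 0, 0, 0.12, 0, 0, 0], [255, 0, 0, 0.12, 0, 0, 0], [255, 0, 0, 0.12, 0, 0, 0], [255, 0, 0, 0.12, 0, 0, 0], [255, 0, 0, 0.12, 0, 0, 0], [255, 0, 0, 0.12, 0, 0, 0], [255, 0, 0, 0, 0, 0, 0]]}}

```text
time_s: 17.0
ee_pos: [0.5829, -0.0033, 0.1797]
eef_rot: [-3.142, 0.0, -3.014]
force: [0.1, -0.3, -3.7]
grip_width: 0.0161
grip_force: 50.0
```

Emit:
{"api": "apply_moves", "payload": {"deltas": [[255, 0, 0, 0.4, 0, 0, 0], [255, 0, 0, 0.7, 0, 0, 0], [255, 0, 0, 0.6, 0, 0, 0], [255, 0, 0, 0.3, 0, 0, 0], [255, 0, 0, 0, 0, 0, 0]]}}

```text
time_s: 17.5
ee_pos: [0.583, -0.0032, 0.2003]
eef_rot: [-3.141, 0.001, -3.014]
force: [0.2, -0.6, -3.3]
grip_width: 0.0155
grip_force: 50.0
```

Run:
```python
from h import *
shot("side","pics/s5.png")
a=cv2.resize(cv2.imread("pics/s5.png")[160:235,230:330],(640,480),interpolation=2)
cv2.imwrite("pics/s5c.png",a); print(ctrl.get_obs()["force"],ctrl.get_obs()["ee_pos"])
```

```text
[ 0.03902716  0.03970253 -4.03288468] [ 0.58286186 -0.00323643  0.19976118]
```

View pics/s5c.png

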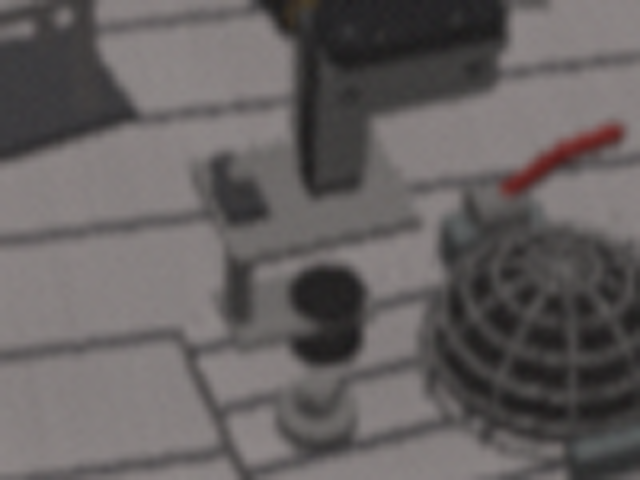

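The cap hangs upright on the fork at crop (328,315), clear of the bare pin at (318,385). Carrying it gently to the bay.

Emit:
{"api": "apply_moves", "payload": {"deltas": [[255, -0.25, -0.43, 0, 0, 0, 0], [255, -0.5, -0.86, 0, 0, 0, 0], [255, -0.75, -1.3, 0, 0, 0, 0], [255, -1.03, -1.77, 0, 0, 0, 0], [255, -1.03, -1.77, 0, 0, 0, 0], [255, -1.03, -1.77, 0, 0, 0, 0], [255, -1.03, -1.77, 0, 0, 0, 0], [255, -1.03, -1.77, 0, 0, 0, 0], [255, -1.03, -1.77, 0, 0, 0, 0], [255, -1.03, -1.77, 0, 0, 0, 0]]}}

```text
time_s: 18.55
ee_pos: [0.4945, -0.1545, 0.1996]
eef_rot: [-3.141, -0.0, -3.015]
force: [0.3, -0.3, -3.2]
grip_width: 0.0158
grip_force: 50.0
```

Emit:
{"api": "apply_moves", "payload": {"deltas": [[255, -1.03, -1.77, 0, 0, 0, 0], [255, -1.03, -1.77, 0, 0, 0, 0], [255, -1.03, -1.77, 0, 0, 0, 0], [255, -1.03, -1.77, 0, 0, 0, 0], [255, -1.03, -1.77, 0, 0, 0, 0], [255, -0.75, -1.3, 0, 0, 0, 0], [255, -0.5, -0.86, 0, 0, 0, 0], [255, -0.25, -0.43, 0, 0, 0, 0], [255, 0, 0, 0, 0, 0, 0]]}}

```text
time_s: 19.45
ee_pos: [0.429, -0.2677, 0.1995]
eef_rot: [3.142, -0.0, -3.015]
force: [-0.2, -0.4, -3.0]
grip_width: 0.0158
grip_force: 50.0
```

Emit:
{"api": "apply_moves", "payload": {"deltas": [[255, 0, 0, -0.5, 0, 0, 0], [255, 0, 0, -0.8, 0, 0, 0], [255, 0, 0, -1, 0, 0, 0], [255, 0, 0, -1, 0, 0, 0], [255, 0, 0, -1, 0, 0, 0], [255, 0, 0, -0.6, 0, 0, 0], [255, 0, 0, -0.3, 0, 0, 0], [255, 0, 0, 0, 0, 0, 0]]}}

```text
time_s: 20.25
ee_pos: [0.4292, -0.2674, 0.1472]
eef_rot: [3.141, -0.0, -3.014]
force: [-0.1, -0.1, -3.5]
grip_width: 0.0155
grip_force: 50.0
```

Run:
```python
from h import *
shot("side","pics/s6.png")
a=cv2.resize(cv2.imread("pics/s6.png")[240:352,200:350],(640,480),interpolation=2)
cv2.imwrite("pics/s6c.png",a); print(ctrl.get_obs()["force"],ctrl.get_obs()["ee_pos"])
```

```text
[ 0.79831421 -0.55553343 -3.52463362] [ 0.42929209 -0.26748899  0.14761434]
```

View pics/s6c.png

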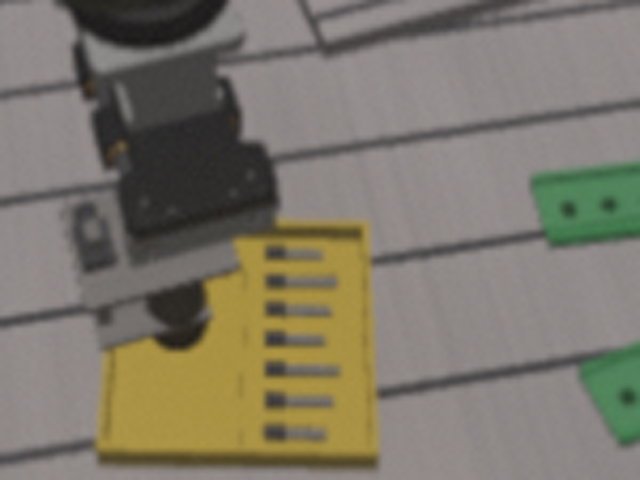

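The cap is above the middle of the empty bay (bay x 105–240 in the crop, cap at 178). Lowering it.

Emit:
{"api": "apply_moves", "payload": {"deltas": [[255, 0, 0, -0.2, 0, 0, 0], [255, 0, 0, -0.3, 0, 0, 0], [255, 0, 0, -0.3, 0, 0, 0], [255, 0, 0, -0.2, 0, 0, 0], [255, 0, 0, -0.15, 0, 0, 0], [255, 0, 0, -0.1, 0, 0, 0], [255, 0, 0, -0.1, 0, 0, 0], [255, 0, 0, -0.1, 0, 0, 0], [255, 0, 0, -0.1, 0, 0, 0], [255, 0, 0, 0, 0, 0, 0]]}}

```text
time_s: 21.3
ee_pos: [0.4292, -0.2674, 0.132]
eef_rot: [3.142, -0.0, -3.014]
force: [0.3, 0.5, -2.6]
grip_width: 0.0156
grip_force: 50.0
```

Emit:
{"api": "apply_moves", "payload": {"deltas": [[255, 0, 0, -0.08, 0, 0, 0], [255, 0, 0, -0.05, 0, 0, 0], [255, 0, 0, 0, 0, 0, 0], [255, 0, 0, 0, 0, 0, 0]]}}

```text
time_s: 21.7
ee_pos: [0.4292, -0.2674, 0.1308]
eef_rot: [-3.142, 0.0, -3.014]
force: [-0.6, 0.4, -2.5]
grip_width: 0.0159
grip_force: 50.0
```

Emit:
{"api": "apply_moves", "payload": {"deltas": [[255, -0.1, -0.01, 0, 0, 0, 0], [255, -0.2, -0.025, 0, 0, 0, 0], [255, -0.4, -0.05, 0, 0, 0, 0], [255, -0.6, -0.08, 0, 0, 0, 0], [255, -0.8, -0.1, 0, 0, 0, 0], [255, -0.8, -0.1, 0, 0, 0, 0], [255, -0.8, -0.1, 0, 0, 0, 0], [255, -0.8, -0.1, 0, 0, 0, 0], [255, -0.8, -0.1, 0, 0, 0, 0], [255, 0, 0, 0, 0, 0, 0]]}}

```text
time_s: 22.7
ee_pos: [0.3754, -0.2742, 0.1308]
eef_rot: [3.142, -0.0, -3.015]
force: [0.2, -0.4, -2.7]
grip_width: 0.0157
grip_force: 50.0
```

Run:
```python
from h import *
shot("side","pics/s7.png")
a=cv2.resize(cv2.imread("pics/s7.png")[240:352,200:350],(640,480),interpolation=2)
cv2.imwrite("pics/s7c.png",a); print(ctrl.get_obs()["force"],ctrl.get_obs()["ee_pos"])
```

```text
[-0.35239806  0.79220697 -2.56709335] [ 0.37592134 -0.27422016  0.13087642]
```

View pics/s7c.png

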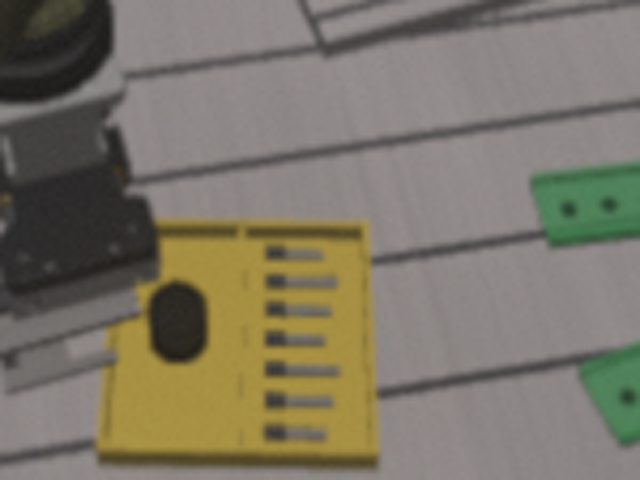

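The cap stands upright in the bay at crop (178,322), with the fork clear of it. Returning the puller.

Emit:
{"api": "apply_moves", "payload": {"deltas": [[255, 0, 0, 2, 0, 0, 0], [255, 0, 0, 3, 0, 0, 0], [255, 0, 0, 4, 0, 0, 0], [255, 0, 0, 2, 0, 0, 0], [255, 0.37, 1.9, 0, 0, 0, 0.01], [255, 0.74, 3.85, 0, 0, 0, 0.01], [255, 0.74, 3.85, 0, 0, 0, 0.01], [255, 0.74, 3.85, 0, 0, 0, 0.01], [255, 0.74, 3.85, 0, 0, 0, 0.01], [255, 0.74, 3.85, 0, 0, 0, 0.01]]}}

```text
time_s: 23.75
ee_pos: [0.4171, -0.0609, 0.2409]
eef_rot: [-3.141, 0.001, -2.954]
force: [0.3, -0.3, -2.1]
grip_width: 0.0161
grip_force: 50.0
```

Emit:
{"api": "apply_moves", "payload": {"deltas": [[255, 0.74, 3.85, 0, 0, 0, 0.01], [255, 0.74, 3.85, 0, 0, 0, 0.01], [255, 0.74, 3.85, 0, 0, 0, 0.01], [255, 0.74, 3.85, 0, 0, 0, 0.01], [255, 0.74, 3.85, 0, 0, 0, 0], [255, 0.74, 3.85, 0, 0, 0, 0], [255, 0.74, 3.85, 0, 0, 0, 0], [255, 0.74, 3.85, 0, 0, 0, 0], [255, 0.37, 1.9, 0, 0, 0, 0], [255, 0, 0, 0, 0, 0, 0]]}}

```text
time_s: 24.75
ee_pos: [0.4797, 0.2666, 0.2401]
eef_rot: [3.141, -0.001, -2.912]
force: [-0.2, -0.3, -2.6]
grip_width: 0.0153
grip_force: 50.0
```

Emit:
{"api": "apply_moves", "payload": {"deltas": [[255, 0, 0, 0, 0, 0, 0], [255, 0, 0, 0, 0, 0, 0]]}}

```text
time_s: 24.95
ee_pos: [0.4798, 0.2636, 0.2408]
eef_rot: [-3.141, -0.0, -2.915]
force: [0.7, 0.0, -2.8]
grip_width: 0.0158
grip_force: 50.0
```

Emit:
{"api": "apply_moves", "payload": {"deltas": [[255, 0, 0.06, -1, 0, 0, 0], [255, 0, 0, -2, 0, 0, 0], [255, 0, 0, -2, 0, 0, 0], [255, 0, 0, -2, 0, 0, 0], [255, 0, 0, -1.5, 0, 0, 0], [255, 0, 0, -1, 0, 0, 0], [255, 0, 0, -0.5, 0, 0, 0], [255, 0, 0, -0.3, 0, 0, 0], [255, 0, 0, -0.1, 0, 0, 0], [255, 0, 0, 0, 0, 0, 0]]}}

```text
time_s: 25.95
ee_pos: [0.48, 0.2651, 0.1372]
eef_rot: [3.141, 0.001, -2.914]
force: [-0.3, -0.3, -2.8]
grip_width: 0.0158
grip_force: 50.0
```

Emit:
{"api": "apply_moves", "payload": {"deltas": [[255, 0, 0, -0.15, 0, 0, 0], [255, 0, 0, 0, 0, 0, 0]]}}

```text
time_s: 26.15
ee_pos: [0.4799, 0.2651, 0.1355]
eef_rot: [3.141, 0.001, -2.914]
force: [-0.0, 0.7, -2.7]
grip_width: 0.0157
grip_force: 50.0
```

Emit:
{"api": "apply_moves", "payload": {"deltas": [[255, 0, 0, -0.05, 0, 0, 0], [255, 0, 0, 0, 0, 0, 0]]}}

```text
time_s: 26.35
ee_pos: [0.48, 0.2651, 0.1354]
eef_rot: [3.141, 0.001, -2.914]
force: [-1.0, -0.8, 5.5]
grip_width: 0.0154
grip_force: 50.0
```

Emit:
{"api": "apply_moves", "payload": {"deltas": [[180, 0, 0, 0.04, 0, 0, 0], [100, 0, 0, 0, 0, 0, 0], [0, 0, 0, 0, 0, 0, 0], [0, 0, 0, 0, 0, 0, 0], [0, 0, 0, 0, 0, 0, 0], [0, 0, 0, 0, 0, 0, 0], [0, 0, 0, 0, 0, 0, 0], [0, 0, 0, 0, 0, 0, 0], [0, 0, 0, 0, 0, 0, 0], [0, 0, 0, 0, 0, 0, 0]]}}

```text
time_s: 27.35
ee_pos: [0.4798, 0.265, 0.1352]
eef_rot: [3.142, 0.0, -2.914]
force: [-0.0, 0.1, 0.5]
grip_width: 0.0918
grip_force: 0.0
```

Emit:
{"api": "apply_moves", "payload": {"deltas": [[0, 0, 0, 1, 0, 0, 0], [0, 0, 0, 2, 0, 0, 0], [0, 0, 0, 3, 0, 0, 0], [0, 0, 0, 3, 0, 0, 0], [0, 0, 0, 3, 0, 0, 0], [0, 0, 0, 0, 0, 0, 0], [0, 0, 0, 0, 0, 0, 0]]}}

```text
time_s: 28.05
ee_pos: [0.4798, 0.265, 0.2557]
eef_rot: [3.141, 0.001, -2.914]
force: [0.3, 0.1, -0.3]
grip_width: 0.0939
grip_force: 0.0
```

Run:
```python
from h import *
shot("side","pics/s8.png")
i=cv2.imread("pics/s8.png"); a=cv2.resize(i[100:200,180:310],(520,400),interpolation=2);b=cv2.resize(i[280:355,210:310],(280,210),interpolation=2)
o=np.zeros((400,800,3),np.uint8);o[:,:520]=a;o[:210,520:]=b
cv2.imwrite("pics/s8c.png",o); print(ctrl.get_obs()["force"],ctrl.get_obs()["ee_pos"])
```

```text
[ 1.1373077   0.25049382 -0.00343799] [0.47957193 0.26488454 0.25476366]
```

View pics/s8c.png

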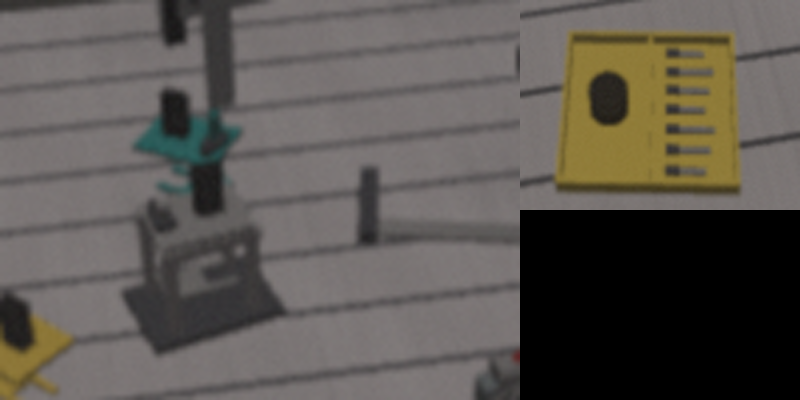

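The puller hangs level on its rack at (205,215), released, and the cap stands upright in the bay at (608,98). Nothing touches the gripper.

```bash
python3 -c "
from station import ctrl
print(ctrl.hand_in())"
```

```text
the job is handed in; nothing more can be done
None
```

I pulled the cap and stood it upright in the tray's empty bay, hung the puller back on its rack and handed the job in at about 28 s of the 72 s; no verdict came back.

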